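# Align a tube carrier's flat to the bar and weigh it down

### The job

Turn the round tube carrier on its fixture by its finger peg until its flat edge faces the alignment bar squarely, then slide the bar fully home so that it lies against the flat. Then stand the steel hold-down weight upright, gently, inside the ring marked at the middle of the carrier, and leave the other things on the bench where they are.

Things in the scene. Friction and masses are not known exactly. Their poses are not given: they have to be found in the camera images.
- fixture: Black base plate, 200 x 150 x 10 mm, fixed, top at z = 10 mm. Origin: on the bench (z = 0) under the spindle, the steel pin on which the carrier turns. Its x axis points level from the spindle to the alignment bar, z up. The plate spans x = -78 to +122 mm, y = -75 to +75 mm; two low aluminium guides (tops at z = 20 mm) flank the bar.
- carrier: Aluminium disc, 130 mm across, 14 mm thick, 0.4 kg, top at z = 24 mm, with dark wells, a marked ring (60 mm inside) at the centre and one straight flat, 78 mm long, 52 mm from the centre. Loose, it turns on the spindle (8 mm up into a blind hole); about 2 N at the peg. Origin: centre of underside; x axis points to the flat, z up. Aligned when its x axis points along the fixture's.
- carrier_peg (a point): The carrier's finger peg: upright black pin, 14 mm in diameter, 24 mm tall above the carrier's top, fixed to the carrier 50 mm from the centre, opposite the flat (carrier x = -50 mm). The point is half-way up the pin (z about 36 mm); axes as the carrier's.
- bar (a joint): Alignment bar's slide, m: 0 = drawn back, 0.040 = fully home (towards the spindle, fixture -x). Bright steel bar, 68 mm across, 16 mm thick, top at z = 24 mm. Its front face is 92.5 mm from the spindle axis at 0, 52.5 mm at home: it gets home only on the flat, and jams if that is more than about 4 degrees off. Friction 1.5 N; stays where left.
- bar_handle (a point): Upright black plastic pin on the middle of the bar, by which it is pushed: 14 mm in diameter, 24 mm tall above the bar's top. The point is half-way up the pin (z about 36 mm), 8 mm behind the bar's front face; axes as the fixture's.
- weight_center (a point): Loose dark steel hold-down weight, about 0.4 kg, 60 mm tall, standing upright on the bench: a round foot 40 mm in diameter and 26 mm high, with a round stem 24 mm in diameter above it from 26 mm up to 60 mm, by which it is gripped. The point is on its axis, 30 mm above its underside; z up.
- jar_center (a point): Bystander: closed amber glass jar with white cap, 48 mm in diameter, 65 mm tall, near the weight (either may stand nearer to the robot). The point is its centre.
- spare_disc: Bystander: small perforated aluminium disc, 60 mm in diameter, 8 mm thick, on the bench. Origin: centre of the underside.
- beaker: Bystander: open glass beaker, 70 mm in diameter, 85 mm tall. Origin: centre of the underside.
- cap: Bystander: blue plastic bottle cap, 34 mm in diameter, 14 mm high, right of the weight. Origin: centre of the underside.
- tube_rack: Bystander: clear tube rack with white tubes, 75 x 200 x 57 mm, beyond the weight. Origin: centre of the underside.
- driver: Bystander: screwdriver lying on the right of the bench. Origin: on its underside.
There are look-alikes about, which are no part of the job. What is shaped like the fixture but green is not meant. There is more than one size of the carrier; the job needs the smaller.

How it is judged:
By the outcome, as a careful person would: the job done as asked, in the order asked, and still so for the second after the job is handed in, with the robot touching nothing.
It also fails if it takes over 72 s, if anything falls off the work surface, if the arm or the gripper's body presses on something with over 40 N, if the wrist force passes 120 N, or if a joint passes its speed limit or range.

### The arm

A 6-joint arm with a two-finger parallel gripper is mounted at the origin on the work surface. World frame = base frame: x ahead of the robot, y to its left, z up, the work surface at z = 0. Lengths are in mm, angles in degrees, forces in N, time in s.
With the tool pointing down it reaches from about 300 to 850 mm from the base axis. Payload 4.2 kg.
Tool frame: the origin (TCP) lies at the very end of the fingers, on their centre line; the grasp point (between the pads) lies 19 mm behind it (env.grip_depth is the distance from the TCP to the grasp point, in mm); z points along the fingers, y is the line along which they close (so a half turn about z gives the same grasp; the last joint's range is limited). The gripper opens to 91 mm and grips with 3 to 60 N. Pads are 32 mm wide; open, the fingers measure 118 mm over their backs; the gripper's body (76 mm by 178 mm) begins 60 mm behind the grasp point.
Start: joints at [72.307, 18.312, 89.639, -0, 72.044, -1.146], TCP at [163.763, 551.203, 213.976] pointing down, gripper open.
Joint ranges: [-177.97, 177.97], [-48.28, 115.42], [12.27, 149.76], [-77.06, 257.06], [2.81, 150.46], [-146.56, 146.56]. Speed limits (degrees/s): [147.25, 147.25, 180, 180, 180, 180].

### API

Orientations are given as [roll, pitch, yaw] about the fixed x, y, z axes, in that order (R = Rz(yaw) Ry(pitch) Rx(roll)).
In Python, from workcell import env, cams gives the robot as it stands.
- The arm moves only by the tool apply_moves, never from a script. Its argument "deltas" is a list of rows, each a list of 5 numbers: the shift along the tool's x, y, z in m, then the turn about the tool's z in rad, then the opening, from -1 (shut) to 1 (fully open), so that 0 is half open. In form: [[tx, ty, tz, roll, gripper], ...]. A call has 1 to 5 rows; each row is the pose to reach, as a shift and turn from the pose commanded when the call began, along the tool's axes at that moment; what a row does not reach only later rows make up. A row lasts 1/10 s, in which the tool goes at most 50 mm and 8.59 degrees, less where a joint would pass 70% of its speed; a pose out of reach is approached as far as the arm can. A call with a gripper value outside its range is refused whole. The fingers move at their own pace and stop on an object; "grip_force" is the grip in N (left out, the last holds). Time passes only in rows, so rows that repeat a pose let the fingers close. It gives the time, the measured TCP pose, the force, the opening and the grip force at its end, in the units of the state.
- env.state(): the state, without advancing time (a new reading comes with each control period).
- cams.grab_frame(name): name is "side" or "top"; returns the picture (400x640x3 uint8, blue, green, red); there is no depth.
- cams.get_calibration(name): a dict with "mtx" (3x3 intrinsics, pixels), "eye" and "attitude" of the camera in the world. Camera axes: x right, y down, z forward; pixel columns grow to the right and rows downward; lengths in mm; the calibration is good to about 2 mm. A picture is of the moment at which its call begins. get_calibration takes no time and is no camera call.
- env.job_done(): hands the job in; it is judged then, once.
The state is a dict: "time_s": time; "qpos": joint angles; "qvel": joint speeds; "effort": joint torques, N m; "ee_pos": TCP position; "ee_rot": TCP orientation; "force": force on the tool from outside, world axes, zero at the start; "torque": the same for the moment, N m; "gripper_width": finger opening in mm; "gripper_force": force on a finger pad.
Only numpy, scipy, OpenCV 4.12 (cv2) and the standard library are available. Lean on these libraries where they do the work, as an engineer would, in place of code of your own. Each camera call takes 0.05 s, during which the arm holds its last target. There are 200 camera calls.

## Working session

There is one attempt and no reset: what is moved stays moved. The work goes in short steps, Python scripts to look and compute and a tool call to move; the robot and the scene stay as the last step left them, time stands still between calls to the robot, and variables do not carry over. Pictures are saved under pics/ and viewed, at most 10 in all, crops included, and the job is handed in when it is done.

Besides the shell and the picture viewer there is one more tool, called after "Request:" as a command line: name --pt "numbers of a row" for each row, then --argument value for the rest. apply_moves: Moves the arm, as the interface text tells. Its arguments: {"type":"object","properties":{"deltas":{"type":"array"},"grip_force":{"type":"number"}},"required":["deltas"]}

```bash
mkdir -p pics; ls
python3 - <<'E'
from workcell import env,cams
import cv2
for n in("top","side"):
    cv2.imwrite(f"pics/{n}0.png",cams.grab_frame(n)); c=cams.get_calibration(n); print(n,c)
s=env.state();print(s["time_s"],s["ee_pos"],s["ee_rot"],s["gripper_width"])
E
```

```text
pics
top {'mtx': array([[506.57738245,   0.        , 315.05027619],
       [  0.        , 506.57738245, 196.40730371],
       [  0.        ,   0.        ,   1.        ]]), 'eye': array([ 437.08487077,  -28.53981053, 1424.63002241]), 'attitude': array([-174.98164358,    1.0250217 ,  -90.71993935])}
side {'mtx': array([[422.87457428,   0.        , 313.04041665],
       [  0.        , 422.87457428, 206.86917062],
       [  0.        ,   0.        ,   1.        ]]), 'eye': array([  485.52030719, -1033.07672303,   775.84457257]), 'attitude': array([-125.24334551,    0.20680517,   -4.14631569])}
0.1 [163.63562166 550.7531477  213.19320719] [-1.79908397e+02 -7.33300388e-04  1.63454636e+02] 91.30147324735734
```

View pics/top0.png

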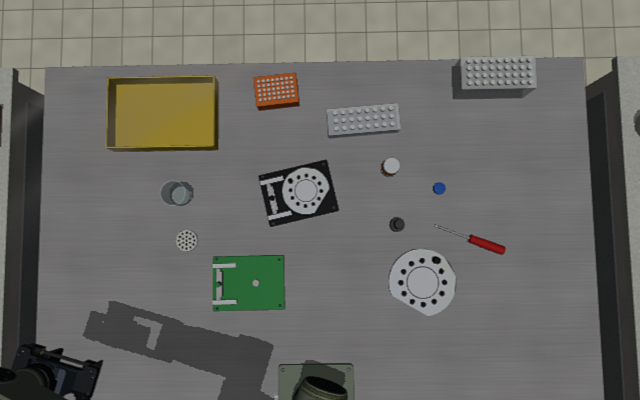

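View pics/side0.png

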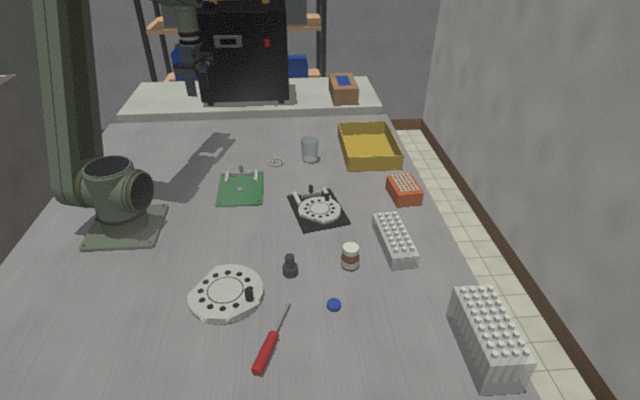

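The top view shows two fixture shapes: the black plate at (299,192) and a green one at (249,283). It also shows two carriers: a small one on the black plate at (306,190) and a large one on the bench at (422,282). The black plate with the small carrier fits the description. The weight is at (397,225), the jar at (391,166) and the cap at (439,188). I'll confirm with an enlarged crop.

```bash
cat > h.py <<'E'
import numpy as np, cv2
from scipy.spatial.transform import Rotation as R
from workcell import env,cams
C={n:cams.get_calibration(n) for n in("top","side")}
def rot(n): return R.from_euler('xyz',C[n]["attitude"],degrees=True).as_matrix()
def ray(n,uv):
    d=rot(n)@np.linalg.solve(C[n]["mtx"],[uv[0],uv[1],1.]); return C[n]["eye"],d/np.linalg.norm(d)
def plane(n,uv,z):
    e,d=ray(n,uv); return e+d*(z-e[2])/d[2]
def proj(n,p):
    q=C[n]["mtx"]@rot(n).T@(np.asarray(p,float)-C[n]["eye"]); return q[:2]/q[2]
def tri(a,b):
    (e1,d1),(e2,d2)=ray("top",a),ray("side",b)
    t=np.linalg.lstsq(np.c_[d1,-d2],e2-e1,rcond=None)[0]
    p,q=e1+t[0]*d1,e2+t[1]*d2
    return (p+q)/2,np.linalg.norm(p-q)
E
python3 - <<'E'
import cv2,numpy as np
t=cv2.imread("pics/top0.png");s=cv2.imread("pics/side0.png")
a=cv2.resize(t[150:235,250:350],(600,510),interpolation=cv2.INTER_CUBIC)
b=cv2.resize(s[180:235,280:355],(450,330),interpolation=cv2.INTER_CUBIC)
c=cv2.resize(s[235:285,270:370],(400,200),interpolation=cv2.INTER_CUBIC)
d=cv2.resize(t[150:240,370:420],(200,360),interpolation=cv2.INTER_CUBIC)
o=np.zeros((600,800,3),np.uint8)
cv2.imwrite("pics/crop_top.png",cv2.resize(t[152:232,250:350],(750,600),interpolation=cv2.INTER_CUBIC))
o[:330,:450]=b;o[340:540,:400]=c;o[:360,460:660]=d
cv2.imwrite("pics/crop_side.png",o)
E
```

```text
(no output)
```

View pics/crop_top.png

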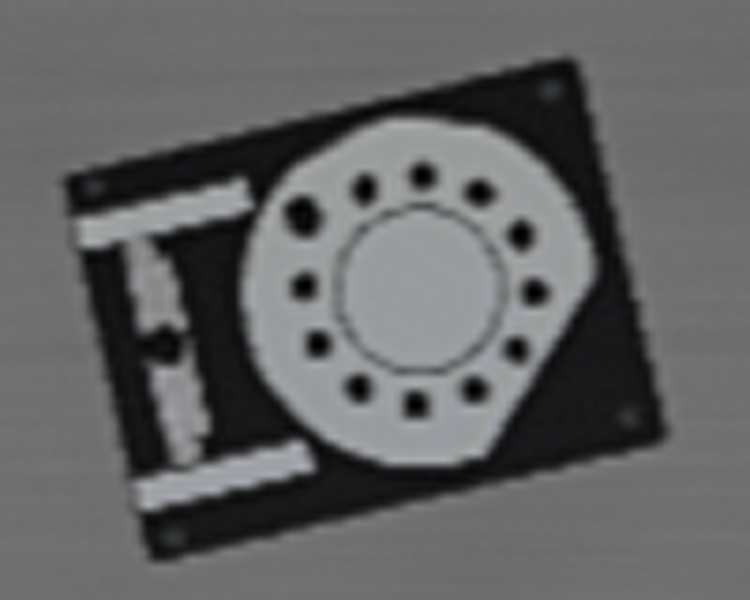

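View pics/crop_side.png

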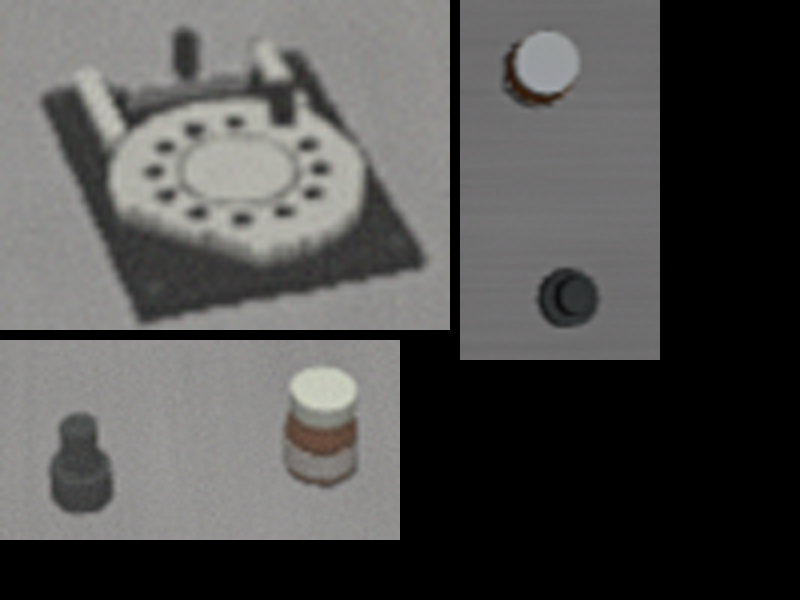

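The crop confirms it. The small carrier is on the black plate, ring centre at crop (420,290), peg at (303,215), flat facing lower right. The bar handle is at (165,345) with the bar drawn back. The weight is a dark stepped cylinder, and the jar is clearly separate from it. Now I'll measure.

```bash
cat > m.py <<'E'
from h import *
def crop(n,im,c,w,h,k=4):
    x,y=int(c[0]-w/2),int(c[1]-h/2); return cv2.resize(im[y:y+h,x:x+w],None,fx=k,fy=k,interpolation=cv2.INTER_CUBIC),np.array([x,y]),k
def bright(n,im,c,w,h,th):
    g,o,k=crop(n,im,c,w,h); m=(cv2.cvtColor(g,6)>th).astype(np.uint8)
    m=cv2.morphologyEx(m,cv2.MORPH_OPEN,np.ones((9,9),np.uint8)); cs,_=cv2.findContours(m,0,cv2.CHAIN_APPROX_NONE)
    cc=max(cs,key=cv2.contourArea)[:,0,:]; return (cc+.5)/k-.5+o
def fitc(p):
    for _ in range(8):
        s=np.linalg.lstsq(np.c_[2*p,np.ones(len(p))],(p**2).sum(1),rcond=None)[0]; c=s[:2]; r=np.sqrt(s[2]+c@c)
        e=np.linalg.norm(p-c,axis=1)-r; p=p[np.abs(e)<max(1.0,1.5*e.std())]
    return c,r,len(p)
E
python3 - <<'E'
from m import *
t=cv2.imread("pics/top0.png");s=cv2.imread("pics/side0.png")
c=bright("top",t,(306,191),56,56,125)
P=np.array([plane("top",u,24)[:2] for u in c]); ce,r,n=fitc(P); print("carrier",ce,r,n)
d=np.linalg.norm(P-ce,axis=1); a=np.degrees(np.arctan2(*(P-ce).T[::-1])); f=d<60
print("flat pts",f.sum(),"dir",np.degrees(np.arctan2(*(P[f]-ce).mean(0)[::-1])),d.min())
f=d<r-5; v=cv2.fitLine(P[f].astype(np.float32),cv2.DIST_HUBER,0,.01,.01).ravel(); print("flat normal",np.degrees(np.arctan2(-v[0],v[1])))
# plate corners
K=np.array([[66,178],[575,60],[665,438],[155,558]])/7.5+[250,152]-.43
Q=np.array([plane("top",u,10)[:2] for u in K]); print(Q, [np.linalg.norm(Q[i]-Q[i-1]) for i in range(4)])
fx=(Q[0]+Q[3]-Q[1]-Q[2]);fx/=np.linalg.norm(fx); print("fix yaw",np.degrees(np.arctan2(fx[1],fx[0])), "spindle",Q.mean(0)-22*fx)
ct=lambda u,v:np.array([u,v])/7.5+[250,152]-.43
cs=lambda u,v:np.array([u,v])/6+[280,180]-.42
# peg top centre: top view / side
print("pegtop",tri(ct(301,212),cs(280,88)),plane("top",ct(301,212),48))
print("handle top",tri(ct(160,343),cs(186,34)),plane("top",ct(160,343),48))
print("ring",tri(ct(420,290),cs(238,171)))
cw=lambda u,v:np.array([u,v])/4+[270,235]-.38
print("weight top",tri(np.array([576-460,295])/4+[370,150]-.38,cw(79,424-340)),"foot",plane("top",np.array([567-460,298])/4+[370,150]-.38,26))
E
```

```text
carrier [577.85947794  21.66222752] 63.53031977852859 400
flat pts 655 dir -136.7184197901097 27.780483412684035
flat normal -149.5326
[[623.62446745 154.28820139]
 [665.48299088 -37.6574252 ]
 [522.66900803 -69.120822  ]
 [480.49910222 121.45912759]] [np.float64(146.84215423593722), np.float64(196.4567625451389), np.float64(146.23877404942664), np.float64(195.18969782983925)]
fix yaw 102.38924479866397 spindle [577.7890359   20.75459391]
pegtop (array([604.46387441,  63.62128897,  45.19221077]), np.float64(1.3930149633435271)) [604.82314267  63.41999527  48.        ]
handle top (array([557.86674735, 115.22408058,  48.04675726]), np.float64(0.6670828524040547)) [557.53603456 115.22874702  48.        ]
ring (array([578.18037265,  21.1250856 ,  23.57229173]), np.float64(0.28922027775902437))
weight top (array([ 481.34624841, -229.19643286,   58.98249981]), np.float64(0.2062029272751941)) foot [ 480.54128423 -227.81257871   26.        ]
```

Request:
apply_moves --pt "-0.0374 -0.0228 0 0 -0.1" --pt "-0.0748 -0.0456 0 0 -0.1" --pt "-0.1122 -0.0684 0 0 -0.1" --pt "-0.1496 -0.0912 0 0 -0.1" --pt "-0.187 -0.114 0 0 -0.1" --grip_force 8

```text
time_s: 0.6
ee_pos: [311.2, 387.1, 213.7]
ee_rot: [-180.0, -0.0, 163.5]
force: [0.9, -0.0, 0.3]
gripper_width: 54.0
gripper_force: 0.0
```

Request:
apply_moves --pt "-0.0374 -0.0228 0 0 -0.1" --pt "-0.0748 -0.0456 0 0 -0.1" --pt "-0.1122 -0.0684 0 0 -0.1" --pt "-0.1496 -0.0912 0 0 -0.1" --pt "-0.187 -0.114 0 0 -0.1"

```text
time_s: 1.1
ee_pos: [458.1, 224.5, 213.7]
ee_rot: [-180.0, -0.0, 163.4]
force: [0.9, 0.6, 0.4]
gripper_width: 41.2
gripper_force: 0.0
```

Request:
apply_moves --pt "-0.0374 -0.0228 0 -0.14 -0.1" --pt "-0.0748 -0.0456 0.02 -0.28 -0.1" --pt "-0.1122 -0.0684 0.05 -0.42 -0.1" --pt "-0.1496 -0.0912 0.08 -0.56 -0.1" --pt "-0.187 -0.114 0.113 -0.7 -0.1"

```text
time_s: 1.6
ee_pos: [599.1, 68.6, 106.3]
ee_rot: [180.0, 0.0, -156.1]
force: [0.4, 0.2, -0.3]
gripper_width: 41.3
gripper_force: 0.0
```

Request:
apply_moves --pt "0 0 0 -0.125 -0.1" --pt "0 0 0 -0.251 -0.1" --pt "0 0 0 -0.251 -0.1"

```text
time_s: 1.9
ee_pos: [598.0, 69.7, 106.6]
ee_rot: [179.9, -0.1, -142.1]
force: [0.0, -0.7, -0.0]
gripper_width: 40.9
gripper_force: 0.0
```

```bash
cat >> h.py <<'E'
def delta(x,y,z,yaw=None):
    s=env.state(); p=np.array(s["ee_pos"]); r=R.from_euler('xyz',s["ee_rot"],degrees=True).as_matrix()
    d=r.T@(np.array([x,y,z])-p)/1000
    dr=0 if yaw is None else -np.radians((yaw-s["ee_rot"][2]+180)%360-180)
    print("delta",d.round(4),"roll",round(dr,4),"| at",p.round(1),np.round(s["ee_rot"],1),"q6",round(s["qpos"][5],1),"w",round(s["gripper_width"],1),"F",np.round(s["force"],1),"t",s["time_s"])
E
python3 -c "
from h import *
delta(604.5,63.5,29,-142)"
```

```text
delta [-0.0015 -0.009   0.0776] roll -0.002 | at [598.   69.7 106.6] [ 1.799e+02 -1.000e-01 -1.421e+02] q6 -122.3 w 40.9 F [ 0.  -0.7 -0. ] t 1.9
```

Request:
apply_moves --pt "-0.0015 -0.009 0.0 0 -0.1" --pt "-0.0015 -0.009 0.02 0 -0.1" --pt "-0.0015 -0.009 0.045 0 -0.1" --pt "-0.0015 -0.009 0.065 0 -0.1" --pt "-0.0015 -0.009 0.076 0 -0.1"

```text
time_s: 2.4
ee_pos: [604.3, 63.9, 30.1]
ee_rot: [179.9, -0.1, -142.1]
force: [0.7, -0.5, -0.1]
gripper_width: 41.2
gripper_force: 0.0
```

Request:
apply_moves --pt "0 0 0 0 -0.1" --pt "0 0 0 0 -0.8" --pt "0 0 0 0 -0.8" --pt "0 0 0 0 -0.8" --pt "0 0 0 0 -0.8"

```text
time_s: 2.9
ee_pos: [605.5, 64.0, 32.4]
ee_rot: [-179.9, 0.1, -142.1]
force: [-0.8, -0.1, 3.0]
gripper_width: 13.5
gripper_force: 8.0
```

```bash
python3 -c "
from h import *
delta(604.5,63.5,29,-142)
ct=cams.grab_frame('top'); cs=cams.grab_frame('side'); cv2.imwrite('pics/t1.png',ct);cv2.imwrite('pics/s1.png',cs)
o=np.vstack([cv2.resize(ct[150:235,235:355],None,fx=4,fy=4,interpolation=2),cv2.resize(cs[165:230,270:390],None,fx=4,fy=4,interpolation=2)])
cv2.imwrite('pics/c1.png',o)"
```

```text
delta [0.0011 0.0002 0.0034] roll -0.0011 | at [605.5  64.   32.4] [-1.799e+02  1.000e-01 -1.421e+02] q6 -123.0 w 13.5 F [-0.8 -0.1  3. ] t 2.9
```

View pics/c1.png

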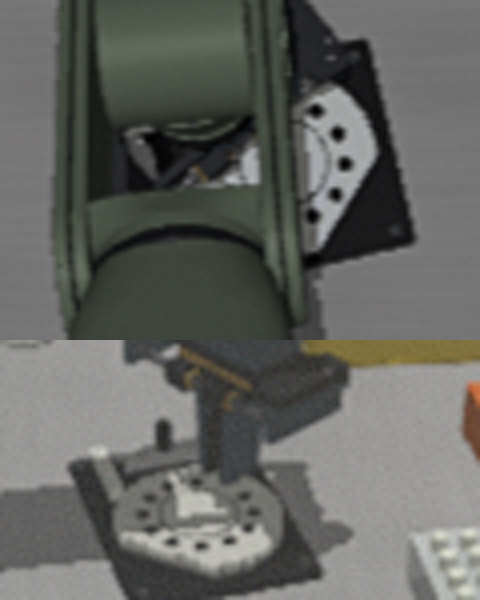

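The peg is gripped (opening 13.5 mm). Now I turn it along the arc, about 34 degrees per call.

Request:
apply_moves --pt "-0.0017 -0.0057 0 0.118 -0.8" --pt "-0.0027 -0.0115 0 0.237 -0.8" --pt "-0.003 -0.0174 0 0.355 -0.8" --pt "-0.0026 -0.0233 0 0.474 -0.8" --pt "-0.0016 -0.0291 0 0.592 -0.8"

```text
time_s: 3.5
ee_pos: [624.1, 42.6, 32.3]
ee_rot: [179.9, 0.0, -176.3]
force: [-1.3, 1.3, 3.6]
gripper_width: 13.6
gripper_force: 8.0
```

```bash
python3 -c "
from h import *
s=env.state(); a=np.radians(58.1-33.9); delta(578+50*np.cos(a),21+50*np.sin(a),31,-176)
print(s['gripper_width'],s['gripper_force'])"
```

```text
delta [ 0.0005 -0.0011  0.0013] roll -0.0046 | at [624.1  42.6  32.3] [ 179.9    0.  -176.3] q6 -91.0 w 13.6 F [-1.3  1.3  3.6] t 3.5
13.620144702079074 7.997582405805588
```

Low forces and on the arc, so I continue.

Request:
apply_moves --pt "-0.0017 -0.0057 0 0.118 -0.8" --pt "-0.0027 -0.0115 0 0.237 -0.8" --pt "-0.003 -0.0174 0 0.355 -0.8" --pt "-0.0026 -0.0233 0 0.474 -0.8" --pt "-0.0016 -0.0291 0 0.592 -0.8"

```text
time_s: 4.0
ee_pos: [628.4, 13.5, 32.3]
ee_rot: [179.9, 0.1, 149.8]
force: [-0.4, 1.9, 3.0]
gripper_width: 13.5
gripper_force: 8.0
```

Request:
apply_moves --pt "-0.0017 -0.0057 0 0.118 -0.8" --pt "-0.0027 -0.0115 0 0.237 -0.8" --pt "-0.003 -0.0174 0 0.355 -0.8" --pt "-0.0026 -0.0233 0 0.474 -0.8" --pt "-0.0016 -0.0291 0 0.592 -0.8"

```text
time_s: 4.5
ee_pos: [615.5, -12.8, 32.3]
ee_rot: [179.9, 0.0, 115.9]
force: [-0.2, 1.1, 1.4]
gripper_width: 13.5
gripper_force: 8.0
```

```bash
python3 -c "
from h import *
a=np.radians(58.1-101.7); delta(578+50*np.cos(a),21+50*np.sin(a),31,116.2)"
```

```text
delta [ 0.     -0.0015  0.0013] roll -0.0051 | at [615.5 -12.8  32.3] [179.9   0.  115.9] q6 -28.2 w 13.5 F [-0.2  1.1  1.4] t 4.5
```

Request:
apply_moves --pt "-0.0017 -0.0057 0 0.118 -0.8" --pt "-0.0027 -0.0115 0 0.237 -0.8" --pt "-0.003 -0.0174 0 0.355 -0.8" --pt "-0.0026 -0.0233 0 0.474 -0.8" --pt "-0.0016 -0.0291 0 0.592 -0.8"

```text
time_s: 5.0
ee_pos: [590.5, -27.5, 32.4]
ee_rot: [179.8, -0.0, 82.0]
force: [1.2, -0.9, 1.1]
gripper_width: 13.7
gripper_force: 8.0
```

Request:
apply_moves --pt "0 0 0 0 -0.8" --pt "0 0 0 0 -0.8" --pt "0 0 0 0 -0.2" --pt "0 0 0 0 -0.2" --pt "0 0 0 0 -0.2"

```text
time_s: 5.5
ee_pos: [588.9, -26.9, 31.0]
ee_rot: [-179.9, -0.0, 82.3]
force: [-1.1, 0.0, 0.2]
gripper_width: 34.2
gripper_force: 0.0
```

```bash
python3 -c "
from h import *
delta(588.65,-27.85,31,82.3)"
```

```text
delta [-0.001  -0.0001  0.    ] roll 0.0001 | at [588.9 -26.9  31. ] [-179.9   -0.    82.3] q6 3.9 w 34.2 F [-1.1  0.   0.2] t 5.5
```

Request:
apply_moves --pt "0 0 -0.03 0 -0.2" --pt "0 0 -0.07 0 -0.2" --pt "-0.03 -0.025 -0.1 0 -0.2" --pt "-0.06 -0.05 -0.12 0 -0.2" --pt "-0.09 -0.08 -0.12 0 -0.2"

```text
time_s: 6.0
ee_pos: [499.3, -106.6, 154.3]
ee_rot: [179.6, 0.0, 82.4]
force: [-0.3, -1.0, -0.2]
gripper_width: 36.2
gripper_force: 0.0
```

Request:
apply_moves --pt "-0.03 -0.02 0 0 -0.2" --pt "-0.06 -0.05 0 0 -0.2" --pt "-0.1 -0.06 0 0 -0.2" --pt "-0.12 -0.06 0 0 -0.2" --pt "-0.12 -0.06 0 0 -0.2"

```text
time_s: 6.5
ee_pos: [421.7, -218.3, 151.5]
ee_rot: [180.0, 0.0, 82.1]
force: [-0.2, 0.2, -0.2]
gripper_width: 36.2
gripper_force: 0.0
```

```bash
python3 -c "
from m import *
delta(558,115,33,102.3)
ct=cams.grab_frame('top'); cs=cams.grab_frame('side'); cv2.imwrite('pics/t2.png',ct);cv2.imwrite('pics/s2.png',cs)
c=bright('top',ct,(306,191),56,56,125)
P=np.array([plane('top',u,24)[:2] for u in c]); ce,r,n=fitc(P); print(ce,r,n)
d=np.linalg.norm(P-[578,21],axis=1); print(d.min())
o=np.vstack([cv2.resize(ct[150:235,235:355],None,fx=4,fy=4,interpolation=2),cv2.resize(cs[165:230,270:390],None,fx=4,fy=4,interpolation=2)])
cv2.imwrite('pics/c2.png',o)"
```

```text
delta [0.3489 0.0891 0.1184] roll -0.3527 | at [ 421.7 -218.3  151.5] [180.    0.   82.1] q6 -20.8 w 36.2 F [-0.2  0.2 -0.2] t 6.5
[577.60905531  22.26425598] 64.21752432236114 363
36.15550504264123
```

View pics/c2.png

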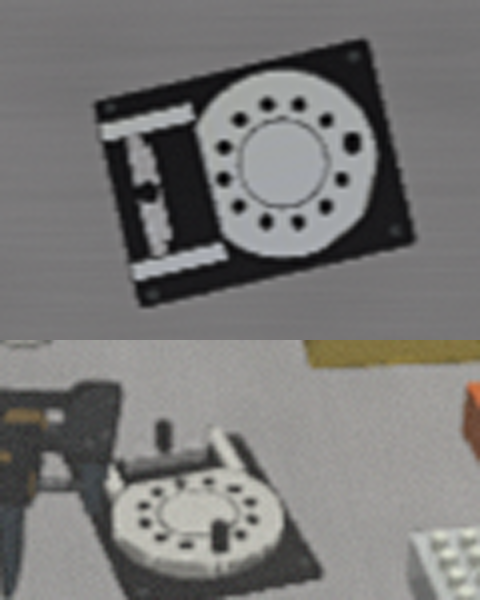

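The flat now faces the bar, running from (198,112) to (222,215) in the crop. I'll measure its angle and re-measure the handle.

```bash
python3 -c "
from m import *
t=cv2.imread('pics/t2.png')
c=bright('top',t,(306,191),56,56,125)
P=np.array([plane('top',u,24)[:2] for u in c])-[578,21]
a=np.degrees(np.arctan2(P[:,1],P[:,0]))
f=(np.abs(a-102)<27)&(np.linalg.norm(P,axis=1)<64)
v=cv2.fitLine(P[f].astype(np.float32),cv2.DIST_HUBER,0,.01,.01).ravel();n=np.array([v[1],-v[0]]);n*=np.sign(n[1]);print(f.sum(),'flat',np.degrees(np.arctan2(n[1],n[0])),n@v[2:])
# plate edges: dark mask min-area rect
g,o,k=crop('top',t,(299,192),90,80); m=(cv2.cvtColor(g,6)<75).astype(np.uint8)
m=cv2.morphologyEx(m,cv2.MORPH_CLOSE,np.ones((121,121),np.uint8)); cc=max(cv2.findContours(m,0,1)[0],key=cv2.contourArea)
b=(cv2.boxPoints(cv2.minAreaRect(cc))+.5)/k-.5+o; Q=np.array([plane('top',u,10)[:2] for u in b])
for i in range(4):
  e=Q[i]-Q[i-1]; print(np.linalg.norm(e),np.degrees(np.arctan2(e[1],e[0])))
pt=np.array([316,175]);
q=lambda u,v:np.array([u,v])/4+[235,150]-.38
p=tri(q(352,140),np.array([219,523-340])/4+[270,165]-.38);print('peg',p,np.degrees(np.arctan2(p[0][1]-21,p[0][0]-578)))
print('handle',tri(q(147,189),np.array([163,425-340])/4+[270,165]-.38))
"
```

```text
110 flat 104.16336 51.34682
250.45045145283262 89.2609234864308
225.3582401887387 -0.11082314894750049
253.9451998259956 -90.90196447115596
224.62507294222098 179.00005990578217
peg (array([589.7960511 , -26.51803618,  48.51532403]), np.float64(0.9569816422555147)) -76.058507135641
handle (array([558.1339089 , 114.09831321,  46.51121604]), np.float64(1.402758795938521))
```

Request:
apply_moves --pt "0.04 0.01 0 0 -0.2" --pt "0.08 0.02 0 0 -0.2" --pt "0.12 0.03 0 0 -0.2" --pt "0.16 0.04 0 0 -0.2" --pt "0.2 0.05 0 0 -0.2"

```text
time_s: 7.1
ee_pos: [498.8, -21.8, 151.4]
ee_rot: [-180.0, -0.0, 82.4]
force: [0.2, -1.2, -1.4]
gripper_width: 36.2
gripper_force: 0.0
```

Request:
apply_moves --pt "0.04 0.01 0 -0.1 -0.2" --pt "0.08 0.02 0 -0.2 -0.2" --pt "0.12 0.03 0 -0.3 -0.2" --pt "0.149 0.039 0.02 -0.353 -0.2" --pt "0.149 0.039 0.05 -0.353 -0.2"

```text
time_s: 7.6
ee_pos: [560.0, 123.0, 102.3]
ee_rot: [179.6, -0.1, 102.9]
force: [-0.2, -0.9, -1.3]
gripper_width: 36.4
gripper_force: 0.0
```

Request:
apply_moves --pt "0 0 0 0 -0.2" --pt "0 0 0 0 -0.2"

```text
time_s: 7.8
ee_pos: [556.6, 118.2, 101.3]
ee_rot: [-179.9, -0.0, 102.6]
force: [0.6, 0.1, 0.3]
gripper_width: 36.4
gripper_force: 0.0
```

```bash
python3 -c "
from h import *
delta(558.1,114.4,32,102.4)"
```

```text
delta [-0.0041  0.0008  0.0693] roll 0.003 | at [556.6 118.2 101.3] [-179.9   -0.   102.6] q6 -1.7 w 36.4 F [0.6 0.1 0.3] t 7.8
```

Request:
apply_moves --pt "-0.004 0.001 0.015 0 -0.2" --pt "-0.004 0.001 0.035 0 -0.2" --pt "-0.004 0.001 0.055 0 -0.2" --pt "-0.004 0.001 0.068 0 -0.2" --pt "-0.004 0.001 0.068 0 -0.2"

```text
time_s: 8.3
ee_pos: [558.6, 113.3, 33.1]
ee_rot: [-179.9, -0.0, 102.5]
force: [-0.7, -0.0, 0.7]
gripper_width: 36.3
gripper_force: 0.0
```

Request:
apply_moves --pt "0 0 0 0 -0.8" --pt "0 0 0 0 -0.8" --pt "0 0 0 0 -0.8" --pt "0 0 0 0 -0.8" --pt "0 0 0 0 -0.8" --grip_force 15

```text
time_s: 8.8
ee_pos: [557.7, 113.3, 34.4]
ee_rot: [-179.8, 0.0, 102.5]
force: [-4.3, -2.0, 5.2]
gripper_width: 13.1
gripper_force: 15.0
```

Request:
apply_moves --pt "-0.006 0 0 0 -0.8" --pt "-0.012 0 0 0 -0.8" --pt "-0.018 0 0 0 -0.8" --pt "-0.024 0 0 0 -0.8" --pt "-0.028 0 0 0 -0.8"

```text
time_s: 9.3
ee_pos: [563.7, 86.2, 34.4]
ee_rot: [-179.8, -0.1, 102.5]
force: [-4.0, 0.7, 6.0]
gripper_width: 13.1
gripper_force: 15.0
```

```bash
python3 -c "
from h import *
delta(565,80.1,32,102.4)"
```

```text
delta [-0.0063 -0.      0.0023] roll 0.0013 | at [563.7  86.2  34.4] [-1.798e+02 -1.000e-01  1.025e+02] q6 -5.0 w 13.1 F [-4.   0.7  6. ] t 9.3
```

Request:
apply_moves --pt "-0.002 0 0 0 -0.8" --pt "-0.003 0 0 0 -0.8" --pt "-0.004 0 0 0 -0.8" --pt "-0.005 0 0 0 -0.8" --pt "-0.005 0 0 0 -0.8"

```text
time_s: 9.8
ee_pos: [564.8, 81.5, 34.4]
ee_rot: [-179.8, -0.0, 102.5]
force: [-4.7, -0.3, 6.1]
gripper_width: 13.3
gripper_force: 15.0
```

Request:
apply_moves --pt "-0.001 0 0 0 -0.8" --pt "-0.002 0 0 0 -0.8" --pt "-0.002 0 0 0 -0.8"

```text
time_s: 10.1
ee_pos: [565.2, 79.7, 34.4]
ee_rot: [-179.8, -0.1, 102.5]
force: [-4.3, 0.3, 5.8]
gripper_width: 13.0
gripper_force: 15.0
```

Request:
apply_moves --pt "-0.001 0 0 0 -0.8" --pt "-0.002 0 0 0 -0.8" --pt "-0.002 0 0 0 -0.8"

```text
time_s: 10.4
ee_pos: [565.3, 78.8, 34.4]
ee_rot: [-179.8, -0.2, 102.4]
force: [-4.7, 4.4, 6.2]
gripper_width: 13.7
gripper_force: 15.0
```

Request:
apply_moves --pt "-0.001 0 0 0 -0.8" --pt "-0.002 0 0 0 -0.8" --pt "-0.002 0 0 0 -0.8" --grip_force 25

```text
time_s: 10.7
ee_pos: [565.4, 78.7, 34.4]
ee_rot: [-179.8, -0.3, 102.4]
force: [-6.8, 10.6, 6.6]
gripper_width: 12.9
gripper_force: 25.0
```

Request:
apply_moves --pt "-0.001 0 0 0 -0.8" --pt "-0.002 0 0 0 -0.8" --pt "-0.002 0 0 0 -0.8"

```text
time_s: 11.0
ee_pos: [565.4, 78.6, 34.4]
ee_rot: [-179.8, -0.5, 102.3]
force: [-6.6, 16.8, 5.9]
gripper_width: 12.8
gripper_force: 25.0
```

Request:
apply_moves --pt "0.002 0 0 0 -0.8" --pt "0.004 0 0 0 -0.8" --pt "0.004 0 0 0 -0.2" --pt "0.004 0 0 0 -0.2" --pt "0.004 0 0 0 -0.2"

```text
time_s: 11.5
ee_pos: [567.8, 77.4, 33.8]
ee_rot: [179.9, 0.0, 102.5]
force: [-0.3, -0.4, -0.2]
gripper_width: 33.8
gripper_force: 0.0
```

Request:
apply_moves --pt "0 0 -0.02 0 -0.2" --pt "0 0 -0.06 0 -0.2" --pt "0 0 -0.1 0 -0.2" --pt "-0.04 -0.01 -0.12 0 -0.2" --pt "-0.08 -0.02 -0.12 0 -0.2"

```text
time_s: 12.0
ee_pos: [567.7, -5.3, 157.5]
ee_rot: [179.5, 0.1, 102.6]
force: [0.9, -1.0, 0.0]
gripper_width: 36.5
gripper_force: 0.0
```

```bash
python3 -c "
from h import *
delta(421,-218,150,102.4)"
```

```text
delta [-0.1754 -0.1897  0.0063] roll 0.004 | at [567.7  -5.3 157.5] [1.795e+02 1.000e-01 1.026e+02] q6 -14.3 w 36.5 F [ 0.9 -1.   0. ] t 12.0
```

Request:
apply_moves --pt "-0.03 -0.038 0 0 -0.2" --pt "-0.06 -0.076 0 0 -0.2" --pt "-0.095 -0.114 0 0 -0.2" --pt "-0.13 -0.15 0 0 -0.2" --pt "-0.16 -0.18 0 0 -0.2"

```text
time_s: 12.5
ee_pos: [422.4, -201.9, 153.7]
ee_rot: [180.0, 0.0, 102.5]
force: [0.4, -0.9, -1.3]
gripper_width: 36.5
gripper_force: 0.0
```

```bash
python3 -c "
from m import *
ct=cams.grab_frame('top'); cs=cams.grab_frame('side'); cv2.imwrite('pics/t3.png',ct);cv2.imwrite('pics/s3.png',cs)
delta(481,-228.5,120,102.4)
o=np.vstack([cv2.resize(ct[152:230,250:350],None,fx=5,fy=5,interpolation=2),cv2.resize(cs[180:222,285:385],None,fx=5,fy=5,interpolation=2)])
cv2.imwrite('pics/c3.png',o)"
```

```text
delta [-0.0367  0.0532  0.0337] roll -0.0047 | at [ 421.3 -203.7  153.7] [-1.800e+02  1.000e-01  1.021e+02] q6 -39.2 w 36.4 F [ 0.8  1.4 -0.6] t 12.6
```

View pics/c3.png

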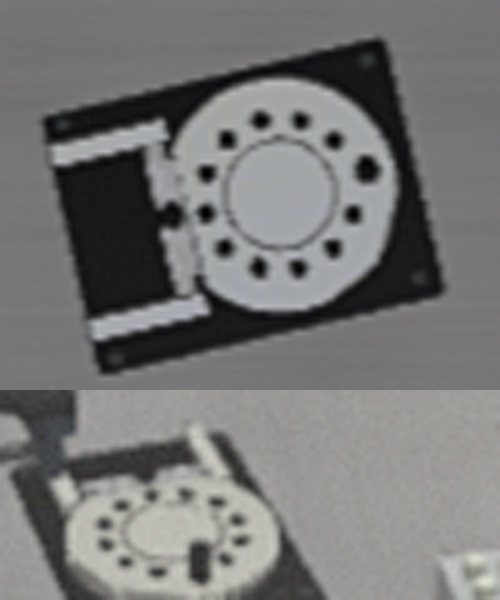

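The bar, with its handle at (169,214), lies flush on the flat. The peg at (368,166) is directly opposite, so it is square and home. Next is the weight.

Request:
apply_moves --pt "-0.018 0.026 0 0 0" --pt "-0.037 0.053 0.015 0 0" --pt "-0.037 0.053 0.034 0 0" --pt "-0.037 0.053 0.05 0 0" --pt "-0.037 0.053 0.05 0 0"

```text
time_s: 13.1
ee_pos: [482.8, -223.5, 101.3]
ee_rot: [-179.8, -0.2, 102.5]
force: [-0.1, 0.3, 0.7]
gripper_width: 45.6
gripper_force: 0.0
```

```bash
python3 -c "
from m import *
delta(481,-228.7,31,102.4)
q=lambda u,v:np.array([u,v])/5+[250,152]-.4
print('ring',tri(q(280,193),np.array([174,531-390])/5+[285,180]-.4),plane('top',q(280,193),24))
print('peg',plane('top',q(367,163),48),'handle',plane('top',q(168,211),48))"
```

```text
delta [-0.0049 -0.0026  0.0703] roll 0.0019 | at [ 482.8 -223.5  101.3] [-179.8   -0.2  102.5] q6 -38.6 w 45.6 F [-0.1  0.3  0.7] t 13.1
ring (array([578.40466661,  20.99841054,  24.67081734]), np.float64(0.7541970299546664)) [578.09325174  21.02726215  24.        ]
peg [591.4743248  -27.58249631  48.        ] handle [566.67055364  81.52320426  48.        ]
```

Request:
apply_moves --pt "-0.005 -0.0025 0 0 0" --pt "-0.005 -0.0025 0.02 0 0" --pt "-0.005 -0.0025 0.045 0 0" --pt "-0.005 -0.0025 0.062 0 0" --pt "-0.005 -0.0025 0.069 0 0"

```text
time_s: 13.6
ee_pos: [482.2, -230.1, 34.2]
ee_rot: [-180.0, -0.0, 102.5]
force: [-0.1, -0.1, -0.6]
gripper_width: 45.5
gripper_force: 0.0
```

Request:
apply_moves --pt "0 0 0 0 0" --pt "0 0 0 0 -0.6" --pt "0 0 0 0 -0.6" --pt "0 0 0 0 -0.6" --pt "0 0 0 0 -0.6" --grip_force 30

```text
time_s: 14.1
ee_pos: [481.9, -230.4, 35.2]
ee_rot: [-180.0, 0.0, 102.5]
force: [-3.0, -1.6, 4.6]
gripper_width: 22.7
gripper_force: 29.9
```

Request:
apply_moves --pt "0 0 0 0 -0.6" --pt "0 0 -0.01 0 -0.6" --pt "0 0 -0.03 0 -0.6" --pt "0 0 -0.06 0 -0.6" --pt "0 0 -0.08 0 -0.6"

```text
time_s: 14.6
ee_pos: [482.9, -230.0, 116.1]
ee_rot: [179.9, 0.0, 102.5]
force: [0.2, -1.3, -5.0]
gripper_width: 22.9
gripper_force: 29.9
```

```bash
python3 -c "
from m import *
delta(578.2,21,112,102.4)
ct=cams.grab_frame('top'); cs=cams.grab_frame('side'); cv2.imwrite('pics/s4.png',cs)
cv2.imwrite('pics/c4.png',cv2.resize(cs[190:300,220:360],None,fx=4,fy=4,interpolation=2))"
```

```text
delta [0.2245 0.1473 0.0042] roll 0.0014 | at [ 482.9 -230.   116.1] [179.9   0.  102.5] q6 -39.2 w 22.9 F [ 0.2 -1.3 -5. ] t 14.6
```

View pics/c4.png

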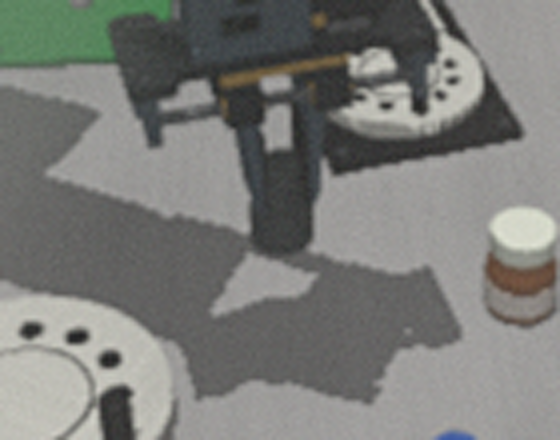

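The weight is held upright and lifted clear. I carry it over to the ring.

Request:
apply_moves --pt "0.014 0.009 0 0 -0.6" --pt "0.04 0.026 0 0 -0.6" --pt "0.068 0.045 0 0 -0.6" --pt "0.096 0.063 0 0 -0.6" --pt "0.12 0.079 0 0 -0.6"

```text
time_s: 15.2
ee_pos: [532.9, -93.9, 112.9]
ee_rot: [-179.9, -0.1, 102.5]
force: [-0.2, -0.5, -3.2]
gripper_width: 22.2
gripper_force: 29.9
```

Request:
apply_moves --pt "0.028 0.018 0 0 -0.6" --pt "0.056 0.037 0 0 -0.6" --pt "0.08 0.053 0 0 -0.6" --pt "0.096 0.063 0 0 -0.6" --pt "0.103 0.068 0 0 -0.6"

```text
time_s: 15.7
ee_pos: [577.1, 21.3, 112.8]
ee_rot: [-179.9, -0.1, 102.6]
force: [0.6, -1.0, -3.3]
gripper_width: 22.7
gripper_force: 29.9
```

Request:
apply_moves --pt "0 0 0 0 -0.6" --pt "0 0 0.01 0 -0.6" --pt "0 0 0.02 0 -0.6" --pt "0 0 0.03 0 -0.6" --pt "0 0 0.035 0 -0.6"

```text
time_s: 16.2
ee_pos: [576.3, 18.7, 77.7]
ee_rot: [-179.8, -0.0, 102.4]
force: [-0.4, 0.1, -3.7]
gripper_width: 22.5
gripper_force: 29.9
```

```bash
python3 -c "
from m import *
delta(578,20,60,102.4)"
```

```text
delta [0.0009 0.0019 0.0177] roll 0.0006 | at [576.3  18.7  77.7] [-179.8   -0.   102.4] q6 -11.7 w 22.5 F [-0.4  0.1 -3.7] t 16.2
```

Request:
apply_moves --pt "0.001 0.002 0.003 0 -0.6" --pt "0.001 0.002 0.006 0 -0.6" --pt "0.001 0.002 0.009 0 -0.6" --pt "0.001 0.002 0.011 0 -0.6" --pt "0.001 0.002 0.012 0 -0.6"

```text
time_s: 16.7
ee_pos: [579.3, 20.9, 67.5]
ee_rot: [180.0, -0.0, 102.5]
force: [-0.5, -0.1, -3.7]
gripper_width: 22.3
gripper_force: 29.9
```

Request:
apply_moves --pt "0 0 0.001 0 -0.6" --pt "0 0 0.002 0 -0.6" --pt "0 0 0.003 0 -0.6" --pt "0 0 0.003 0 -0.6"

```text
time_s: 17.1
ee_pos: [579.2, 20.8, 64.4]
ee_rot: [-180.0, -0.0, 102.5]
force: [1.2, -0.6, -4.7]
gripper_width: 22.5
gripper_force: 29.9
```

Request:
apply_moves --pt "0 0 0.0005 0 -0.6" --pt "0 0 0.001 0 -0.6" --pt "0 0 0.0015 0 -0.6" --pt "0 0 0.0015 0 -0.6"

```text
time_s: 17.5
ee_pos: [579.2, 20.8, 62.9]
ee_rot: [-180.0, -0.0, 102.5]
force: [0.0, -1.1, -3.4]
gripper_width: 22.2
gripper_force: 29.9
```

Request:
apply_moves --pt "0 0 0.0005 0 -0.6" --pt "0 0 0.001 0 -0.6" --pt "0 0 0.0015 0 -0.6" --pt "0 0 0.0015 0 -0.6"

```text
time_s: 17.9
ee_pos: [579.2, 20.8, 61.4]
ee_rot: [-180.0, -0.0, 102.5]
force: [0.4, -0.6, -4.0]
gripper_width: 22.3
gripper_force: 29.9
```

Request:
apply_moves --pt "0 0 0.0005 0 -0.6" --pt "0 0 0.001 0 -0.6" --pt "0 0 0.001 0 -0.6"

```text
time_s: 18.2
ee_pos: [579.2, 20.9, 60.4]
ee_rot: [-180.0, -0.0, 102.5]
force: [-0.5, -0.0, -3.3]
gripper_width: 22.6
gripper_force: 29.9
```

Request:
apply_moves --pt "0 0 0.0005 0 -0.6" --pt "0 0 0.001 0 -0.6" --pt "0 0 0.001 0 -0.6"

```text
time_s: 18.5
ee_pos: [579.2, 20.9, 59.4]
ee_rot: [-180.0, -0.0, 102.5]
force: [0.4, 1.2, -3.7]
gripper_width: 22.4
gripper_force: 29.9
```

Request:
apply_moves --pt "0 0 0.0005 0 -0.6" --pt "0 0 0.001 0 -0.6" --pt "0 0 0.001 0 -0.6"

```text
time_s: 18.8
ee_pos: [579.3, 20.8, 59.2]
ee_rot: [180.0, 0.0, 102.5]
force: [-2.9, 0.5, 2.2]
gripper_width: 22.4
gripper_force: 29.9
```

Request:
apply_moves --pt "0 0 0.0005 0 -0.6" --pt "0 0 0.001 0 -0.6" --pt "0 0 0.001 0 -0.6"

```text
time_s: 19.1
ee_pos: [579.3, 20.7, 59.1]
ee_rot: [180.0, 0.0, 102.5]
force: [-4.8, -0.3, 9.7]
gripper_width: 22.2
gripper_force: 29.9
```

Seated. I ease off, release and lift away.

Request:
apply_moves --pt "0 0 -0.001 0 -0.6" --pt "0 0 -0.001 0 -0.4" --pt "0 0 -0.001 0 -0.2" --pt "0 0 -0.001 0 0" --pt "0 0 -0.001 0 0"

```text
time_s: 19.6
ee_pos: [579.5, 20.9, 58.4]
ee_rot: [180.0, -0.0, 102.5]
force: [-0.5, 0.7, -0.3]
gripper_width: 45.1
gripper_force: 0.0
```

Request:
apply_moves --pt "0 0 0 0 0" --pt "0 0 -0.02 0 0" --pt "0 0 -0.05 0 0" --pt "0 0 -0.09 0 0" --pt "0 0 -0.12 0 0"

```text
time_s: 20.1
ee_pos: [579.8, 20.9, 180.7]
ee_rot: [179.9, 0.0, 102.5]
force: [-0.3, -0.1, 0.2]
gripper_width: 45.4
gripper_force: 0.0
```

Request:
apply_moves --pt "-0.04 -0.02 0 0 0" --pt "-0.08 -0.04 0 0 0" --pt "-0.12 -0.06 0 0 0" --pt "-0.16 -0.08 0 0 0" --pt "-0.2 -0.1 0 0 0"

```text
time_s: 20.6
ee_pos: [524.4, -197.6, 178.6]
ee_rot: [180.0, 0.0, 102.5]
force: [0.4, -0.4, 0.1]
gripper_width: 45.3
gripper_force: 0.0
```

```bash
python3 -c "
from m import *
ct=cams.grab_frame('top'); cs=cams.grab_frame('side'); cv2.imwrite('pics/s5.png',cs);cv2.imwrite('pics/t5.png',ct)
delta(578,20,60,102.4)
o=np.vstack([cv2.resize(ct[152:230,250:350],None,fx=5,fy=5,interpolation=2),cv2.resize(cs[175:217,280:380],None,fx=5,fy=5,interpolation=2)])
cv2.imwrite('pics/c5.png',o)"
```

```text
delta [0.2045 0.0998 0.118 ] roll -0.0039 | at [ 523.6 -200.7  178.5] [-1.800e+02  1.000e-01  1.022e+02] q6 -34.2 w 45.6 F [0.7 0.2 0.3] t 20.7
```

View pics/c5.png

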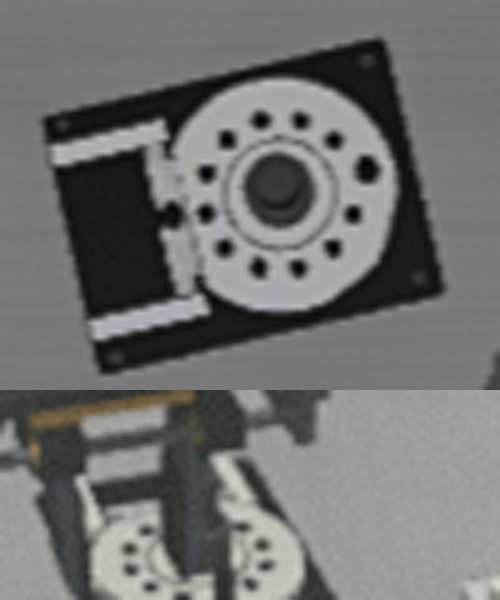

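The weight stands upright at crop (280,188), well inside the ring. The bar is still flush on the flat, and the arm is clear. I hand the job in.

```bash
python3 -c "
from workcell import env
print(env.job_done())"
```

```text
the job is handed in; nothing more can be done
None
```

I handed the job in at 20.7 s: the carrier is turned square, the bar is home against its flat, and the weight stands upright inside the ring; the bystanders were not touched (the hand-in returned no verdict).

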